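# Load the blade sanitiser and hold its spring dial at three

## Task

Lay the clipper blade into the open drawer of the white tool sanitiser without dropping it, let go of it and push the drawer fully shut. Then turn the spring-return dial on top clockwise, past its first two clicks to the third (the three orange dots, not beyond), and hold it there: it springs back when let go, so finish while still holding it. Leave the bottle, the jar and the brush where they are.

Things in the scene. Friction and masses are not known exactly. Their poses are not given: they have to be found in the camera images.
- sanitiser: white box-shaped tool sanitiser, fixed to the table, 240 deep (its x) x 220 wide (its y) x 90 mm high; origin at the centre of its underside; its -x side is the front with the blue drawer. Stands about quarter-turned, so that the drawer opens towards the robot's left (+y)
- sanitiser_drawer0 (a joint): how far the drawer is pulled out, m: 0 fully shut, starts 0.115 to 0.15 open. Slides along the sanitiser's x axis (shutting = its +x). Pushing it takes 1 to 3 N; it stays where it is left
- sanitiser_drawer0_handle (a point): middle of the steel bar handle (110 mm long, along the sanitiser's y, 11 mm thick) on the drawer, 35 mm in front of the blue front panel, 52 mm above the table; moves with the drawer; its axes are those of the sanitiser
- drawer_load (a point): point on the drawer's floor, 52 mm behind the inside of the front panel, midway across: about the middle of the uncovered part when the drawer is open; 22 mm above the table; moves with the drawer; axes as the sanitiser's. Tray inside: 195 mm long (x) x 178 mm wide (y), walls 6 mm thick rising 46 mm above the floor; the front panel rises 55 mm above the floor. Only as much as the drawer is open (less 6 mm) is uncovered, the rest lies under the sanitiser's top
- dial_grip: black bar grip of the dial, 48 (its x) x 14 (its y) x 28 mm high (its z, up), with an orange pointer mark at its +x end; origin at the centre of its underside, on the dial's turning axis, 114 mm above the table; a grey disc of 31 mm radius lies right under it, on a blue base of 40 mm radius. The base stands on the sanitiser's top, its axis 10 mm nearer the front than the middle of the top. Turns with the dial about the vertical axis
- dial (a joint): angle of the dial in rad: 0 at rest, grows as it is turned clockwise seen from above; clicks (shallow seats) at 0.35, 0.70 and 1.05, marked by one, two and three dots on the top; turns no farther than 1.4. A spring always turns it back to 0: about 0.08 N m at rest, 0.14 N m at the third click; each click adds up to 0.04 N m
- blade: clipper blade set: steel foot plate 62 (its x) x 36 (its y) x 8 mm with an orange plastic block 50 x 36 x 16 mm on it (24 mm high in all); origin at the centre of its underside; 0.13 kg, lying flat on the table at the start, to the robot's left
- shampoo: green bottle, 60 mm across, 170 mm high, with a white cap; origin at the centre of its underside; leave alone
- jar: amber jar with a black lid, 64 mm across, 75 mm high; origin at the centre of its underside; leave alone
- slicker: blue slicker brush lying pins down, head 50 x 90 mm, 28 mm high, grey handle 100 mm long to its -x; origin under the middle of its head; leave alone
Not all that is in view belongs to the job. Leave any green or yellow look-alike of the blade alone.

How it is judged:
On the way, in this order (a step that is already met when the one before it is completed fails the run):
1. the blade lies in the drawer, let go of (x of blade in the frame of drawer_load between -0.052 and 0.14 m and y of blade in the frame of drawer_load between -0.089 and 0.089 m and z of blade in the frame of drawer_load between -0.006 and 0.04 m and contact force between the fingers and blade below 0.1 N and linear speed of blade below 0.05 m/s), for 0.2 s.
2. the drawer is shut on the blade, the dial still at rest (value of joint sanitiser_drawer0 below 0.006 m and value of joint dial below 0.25 rad and x of blade in the frame of drawer_load between -0.052 and 0.14 m and z of blade in the frame of drawer_load below 0.04 m), for 0.2 s.
At the end, for the whole second after the job is handed in: the fingers hold the dial's grip (contact over 1 N) with the dial at the third click (0.88 to 1.22 rad, the seat between the two neighbouring ridges), the drawer is shut to within 8 mm and the blade lies inside it (value of joint dial between 0.88 and 1.22 rad and contact force between the fingers and dial_grip above 1 N and value of joint sanitiser_drawer0 below 0.008 m and x of blade in the frame of drawer_load between -0.052 and 0.14 m and y of blade in the frame of drawer_load between -0.089 and 0.089 m and z of blade in the frame of drawer_load between -0.006 and 0.04 m and linear speed of blade below 0.05 m/s); the arm keeps its last pose, push and grip.
It fails at once if the blade was dropped (falling free, faster than 0.9 m/s) (linear speed of blade above 0.9 m/s and contact force between the fingers and blade below 0.05 N).
It fails at once if the bottle, the jar or the brush was moved by more than 30 mm (distance of any of shampoo, jar, slicker from where it was at the start of the episode above 0.03 m).
It also fails if it takes over 66 s, if anything falls off the work surface, if the arm or the gripper's body presses on something with over 40 N, if the wrist force passes 120 N, or if a joint passes its speed limit or range.

## Robot

A 7-joint arm with a two-finger parallel gripper is mounted at the origin on the work surface. World frame = base frame: x ahead of the robot, y to its left, z up, the work surface at z = 0. Lengths are in m, angles in rad, forces in N, time in s.
With the tool pointing down it reaches from about 0.4 to 0.85 m from the base axis. Payload 10.4 kg.
Tool frame: the origin (TCP) lies at the very end of the fingers, on their centre line; the grasp point (between the pads) lies 19 mm behind it; z points along the fingers, y is the direction in which the jaws open and shut (so a half turn about z gives the same grasp; the last joint's range is limited). The gripper opens to 87 mm and grips with 3 to 60 N. Pads are 19 mm wide; open, the fingers measure 117 mm over their backs; the gripper's body (75 mm by 190 mm) begins 51 mm behind the grasp point.
Start: joints at [-1.236, 0.332, -0.065, 1.46, 0.022, 1.35, -0.088], TCP at [0.219, 0.585, 0.223] pointing down, gripper open.
Joint ranges: [-2.6, 2.6], [-0.5, 2.12], [-1.47, 1.34], [0.16, 2.42], [-1.27, 4.41], [0.06, 2.06], [-2.6, 2.6]. Speed limits (rad/s): [2.22, 2.22, 2.79, 2.79, 3.14, 3.14, 3.14].

## Interface

Orientations are given as a unit quaternion [x, y, z, w].
In Python, from bench import r gives the robot as it stands.
- The arm moves only by the tool move_arm, never from a script. Its argument "deltas" is a list of rows, each a list of 5 numbers: the gripper's target within -1 to 1 (fully open at 1, half-way at 0, shut at -1), then the shift along the tool's x, y, z as a fraction of full scale, then the turn about the tool's z as a fraction of full scale. A call has 1 to 12 rows; each row shifts and turns the commanded pose from where the row before left it, along the tool's axes as they then stand; what a row does not reach is not made up. Full scale, the value 1, is 2.5 cm for a shift and 90 degrees for a turn. A row lasts 1/12 s, in which the tool goes at most 41.7 mm and 7.16 degrees, less where a joint would pass 70% of its speed; a pose out of reach is approached as far as the arm can. A call with a number of a shift or a turn outside -1 to 1 is refused whole. A call with a gripper value outside its range is refused whole. The fingers move at their own pace and stop on an object; "squeeze" is the grip in N (left out, the last holds). Time passes only in rows, so rows that do not move let the fingers close. It gives the time, the measured TCP pose, the force and the opening at its end, in the units of the state.
- r.read_state(): the state, without advancing time (a new reading comes with each control period).
- r.camera(name): name is "side" or "top" or "wrist"; returns the picture (384x512x3 uint8, red, green, blue); there is no depth.
- r.camera_info(name): a dict with "K" (3x3 intrinsics, pixels), "R" (3x3) and "t" (3): a world point X has camera coordinates R X + t; the wrist camera has in their place "hand_eye" (4x4, takes a point from camera to tool coordinates, whose origin is the TCP and whose axes are the flange's). Camera axes: x right, y down, z forward; pixel columns grow to the right and rows downward; lengths in m; the calibration is good to about 2 mm. A picture is of the moment at which its call begins: read the wrist's pose just before it. camera_info takes no time and is no camera call.
- r.close_job(): hands the job in, once; it reports no verdict.
Trained networks look in the newest picture that a camera, given by its name, has taken for a name from the list of things; names that differ only in an ending like _2 or _b are one class to them, and where a whole thing is asked for, a point or a joint stands for the part that bears it (a point fixed in the world has none). Each returns a list of dicts, best first, with "confidence" (0 to 1); they miss things now and then, are a little off and sometimes report something else, mostly with a low value. They report only what shows in the picture. A call takes as long as a camera call. They do not tell look-alikes from the thing itself.
- r.boxes_of(camera, label): "position" ([x, y, z] in m, in the coordinates of the camera as it stood for that picture, good to about 4 mm: the middle of the surface that is visible of it).
- r.tip_of(camera, label): "position" ([x, y, z] in m, in the coordinates of the camera as it stood for that picture, good to about 4 mm: a listed point, or the origin of a listed thing).
The state is a dict: "time": time; "joint_positions": joint angles; "joint_vel": joint speeds; "joint_torque": joint torques, N m; "ee_pos": TCP position; "eef_rot": TCP orientation; "ft_force": force on the tool from outside, world axes, zero at the start; "torque": the same for the moment, N m; "width": finger opening in m.
Only numpy, scipy, OpenCV 4.12 (cv2) and the standard library are available. Lean on these libraries where they do the work, as an engineer would, in place of code of your own. Each camera call takes 0.05 s, during which the arm holds its last target.

## Working session

There is one attempt and no reset: what is moved stays moved. The work goes in short steps, Python scripts to look and compute and a tool call to move; the robot and the scene stay as the last step left them, time stands still between calls to the robot, and variables do not carry over. Pictures are saved under pics/ and viewed, and the job is handed in when it is done.

Besides the shell and the picture viewer there is one more tool, called after "Request:" as name(argument=value, ...), one argument or row to a line, values as JSON. move_arm: Moves the arm, as the interface text tells. Shift numbers are shares of 2.5 cm and turn numbers shares of 90 degrees, none past 1 either way. Its arguments: {"type":"object","properties":{"deltas":{"type":"array","items":{"type":"array","items":{"type":"number"}}},"squeeze":{"type":"number"}},"required":["deltas"]}

```bash
ls; mkdir -p pics; cat > h.py <<'E'
import numpy as np, cv2
from bench import r
from scipy.spatial.transform import Rotation as Ro
def T_wt():
    s=r.read_state(); T=np.eye(4); T[:3,:3]=Ro.from_quat(s["eef_rot"]).as_matrix(); T[:3,3]=s["ee_pos"]; return T
def save(cam,name,sc=1.5):
    T=T_wt(); im=r.camera(cam); cv2.imwrite(f"pics/{name}.png",cv2.resize(im[:,:,::-1],None,fx=sc,fy=sc)); np.save(f"pics/{name}.npy",im); return im,T
def toworld(cam,p,T=None):
    ci=r.camera_info(cam); p=np.array(p)
    if cam=="wrist": return (T@np.array(ci["hand_eye"])@np.append(p,1))[:3]
    return np.array(ci["R"]).T@(p-np.array(ci["t"]))
def pix(cam,p):
    K=np.array(r.camera_info(cam)["K"]); q=K@np.array(p); return q[:2]/q[2]
def ray(cam,u,v,z,T=None):
    ci=r.camera_info(cam);K=np.array(ci["K"]); d=np.linalg.solve(K,[u,v,1])
    if cam=="wrist":
        M=T@np.array(ci["hand_eye"]); o=M[:3,3]; w=M[:3,:3]@d
    else:
        R=np.array(ci["R"]); o=-R.T@np.array(ci["t"]); w=R.T@d
    return o+w*(z-o[2])/w[2]
E
python3 - <<'E'
from h import *
np.set_printoptions(precision=4,suppress=True)
s=r.read_state(); print(s)
for c in ["top","side"]:
    save(c,c+"0")
    for l in ["blade","sanitiser_drawer0_handle","drawer_load","dial_grip","sanitiser","shampoo","jar","slicker"]:
        for d in r.tip_of(c,l): print(c,l,round(d["confidence"],2),toworld(c,d["position"]),pix(c,d["position"]))
E
```

```text
pics
{'time': 0.0, 'joint_positions': array([-1.2356,  0.3329, -0.0647,  1.4609,  0.0216,  1.3499, -0.0885]), 'joint_vel': array([ 0.0001, -0.0002,  0.0004, -0.0008, -0.0014,  0.001 , -0.001 ]), 'joint_torque': array([  0.0008, -62.326 ,   0.0252, -38.9884,  -0.0612,   0.04  ,
         0.0002]), 'ee_pos': array([0.2187, 0.5851, 0.2218]), 'eef_rot': array([ 0.1779,  0.984 , -0.0007, -0.0001]), 'ft_force': array([-0.0583, -0.2012, -0.2113]), 'torque': array([-0.0153,  0.003 ,  0.0022]), 'width': 0.08684410376236446}
top blade 0.84 [0.4934 0.3098 0.0023] [195.6354 207.5761]
top blade 0.8 [ 0.5515  0.23   -0.0009] [222.7798 188.9471]
top blade 0.73 [0.3824 0.3237 0.0022] [189.6461 244.8064]
top blade 0.53 [0.3173 0.2268 0.0003] [221.8865 267.61  ]
top blade 0.51 [0.4209 0.203  0.0054] [230.648  232.3389]
top blade 0.24 [ 0.5251 -0.0131  0.023 ] [304.1655 197.8365]
top sanitiser_drawer0_handle 0.83 [0.5032 0.0908 0.0561] [269.5415 203.4228]
top drawer_load 0.79 [ 0.5267 -0.0165  0.0252] [305.4029 197.2009]
top dial_grip 0.78 [ 0.5659 -0.192   0.1148] [373.8829 179.8546]
top shampoo 0.6 [0
[... 269 characters left out ...]
.7747]
side blade 0.86 [ 0.4264  0.2032 -0.0018] [207.5489 211.1694]
side blade 0.83 [0.5545 0.2275 0.0003] [251.7771 197.8355]
side blade 0.76 [ 0.4964  0.3087 -0.0014] [224.6482 185.6869]
side blade 0.74 [0.3189 0.2319 0.    ] [164.6816 210.7664]
side blade 0.66 [0.374  0.3276 0.0016] [181.2094 187.4756]
side sanitiser_drawer0_handle 0.73 [0.5022 0.0933 0.0462] [247.0103 217.2988]
side drawer_load 0.87 [ 0.5235 -0.0198  0.0188] [270.6547 257.1785]
side sanitiser 0.6 [ 0.568  -0.2009  0.    ] [325.6224 328.4565]
side shampoo 0.84 [0.7256 0.2522 0.0007] [305.2834 184.105 ]
side jar 0.64 [0.6426 0.3966 0.0044] [263.2082 162.8444]
side slicker 0.68 [ 0.4652  0.4886 -0.0017] [203.0499 157.8658]
```

View pics/top0.png

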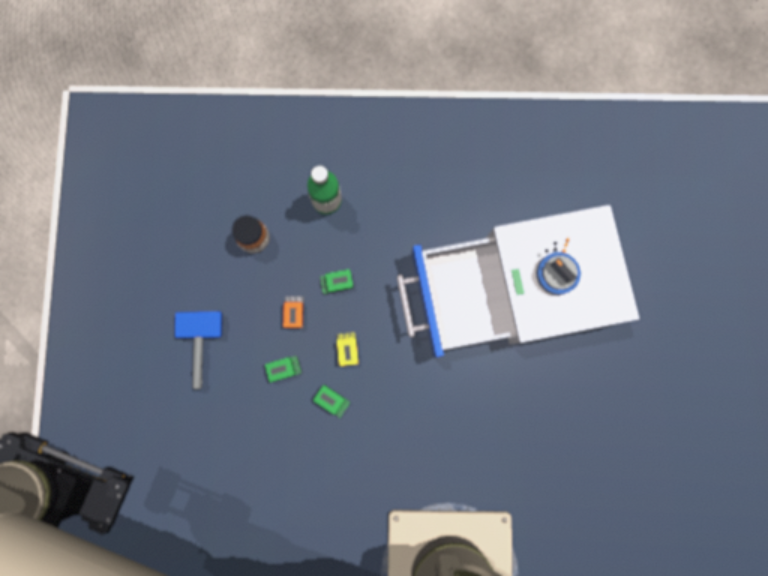

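View pics/side0.png

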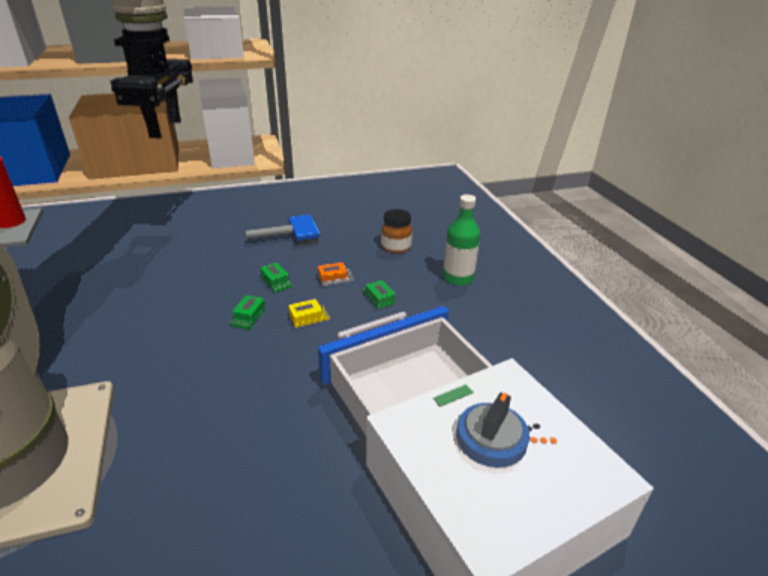

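```bash
python3 - <<'E'
import numpy as np,cv2
a=np.load("pics/top0.npy")[160:310,160:330,::-1]
cv2.imwrite("pics/crop0.png",cv2.resize(a,None,fx=3.9,fy=3.9,interpolation=cv2.INTER_CUBIC))
E
```

```text
(no output)
```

View pics/crop0.png

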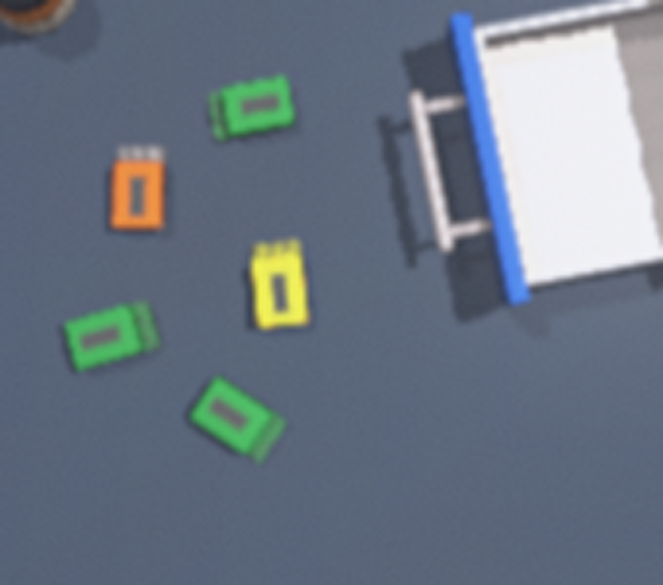

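Candidates for the blade in the top picture (512-wide pixels): orange (195,207), yellow (231,232), green (223,189), (190,245) and (222,268). I choose the orange one, at about (0.495, 0.309), because its steel foot and orange block match the description in the crop. Next I move above it.

```bash
cat >> h.py <<'E'
def plan(target,yawx=None):
    """prints rotation fraction then shift in tool axes (current, and after turn) in units of 25mm"""
    T=T_wt(); d=np.array(target)-T[:3,3]; R=T[:3,:3]
    yx=np.degrees(np.arctan2(R[1,0],R[0,0]))
    print("tool x yaw",yx.round(2),"tcp",T[:3,3].round(4))
    print("shift units (now axes)",(R.T@d/0.025).round(3), "steps",np.abs(R.T@d/0.025).max().round(2))
    if yawx is not None:
        dy=(yawx-yx+180)%360-180; print("turn deg about tool z",(-dy).round(2),"units",(-dy/90).round(4),"rows",abs(dy)/7.1)
        R2=Ro.from_euler('z',dy,degrees=True).as_matrix()@R
        print("shift units after turn",(R2.T@d/0.025).round(3))
E
python3 - <<'E'
from h import *
plan([0.47,0.31,0.18])
E
```

```text
tool x yaw 159.5 tcp [0.2189 0.5854 0.2226]
shift units (now axes) [-13.267  -6.803   1.702] steps 13.27
```

Request:
move_arm(
  deltas=[
    [1,-0.83,-0.43,0.1,0],
    [1,-0.83,-0.43,0.1,0],
    [1,-0.83,-0.43,0.1,0],
    [1,-0.83,-0.43,0.1,0],
    [1,-0.83,-0.43,0.1,0],
    [1,-0.83,-0.43,0.1,0],
    [1,-0.83,-0.43,0.1,0],
    [1,-0.83,-0.43,0.1,0],
  ],
  squeeze=20,
)

```text
time: 1.57
ee_pos: [0.3449, 0.4458, 0.2026]
eef_rot: [0.178, 0.984, 0.0, 0.0]
ft_force: [0.2, 0.5, -0.3]
width: 0.087
```

Request:
move_arm(
  deltas=[
    [1,-0.83,-0.43,0.1,0],
    [1,-0.83,-0.43,0.1,0],
    [1,-0.83,-0.43,0.1,0],
    [1,-0.83,-0.43,0.1,0],
    [1,-0.83,-0.43,0.1,0],
    [1,-0.83,-0.43,0.1,0],
    [1,-0.83,-0.43,0.1,0],
    [1,-0.83,-0.43,0.1,0],
    [1,0,0,0,0],
    [1,0,0,0,0],
  ],
)

```text
time: 2.4
ee_pos: [0.4704, 0.3068, 0.1825]
eef_rot: [0.179, 0.984, -0.0, 0.0]
ft_force: [-0.1, 0.0, -0.7]
width: 0.0872
```

```bash
python3 - <<'E'
from h import *
im,T=save("wrist","w1"); np.save("pics/w1T.npy",T)
print(T.round(3)); print(r.camera_info("wrist"))
for d in r.tip_of("wrist","blade"): print(round(d["confidence"],2),toworld("wrist",d["position"],T).round(4),pix("wrist",d["position"]).round())
E
```

```text
[[-0.936  0.353  0.     0.47 ]
 [ 0.353  0.936 -0.     0.307]
 [-0.    -0.    -1.     0.182]
 [ 0.     0.     0.     1.   ]]
{'K': array([[299.67493166,   0.        , 261.29039078],
       [  0.        , 299.67493166, 193.83566737],
       [  0.        ,   0.        ,   1.        ]]), 'hand_eye': array([[-1.32200425e-03, -9.55987603e-01, -2.93404081e-01,
         8.08989460e-02],
       [ 9.99999105e-01, -1.32384575e-03, -1.92304540e-04,
        -2.22738444e-04],
       [-2.04580991e-04, -2.93404073e-01,  9.55988498e-01,
        -1.62130724e-01],
       [ 0.00000000e+00,  0.00000000e+00,  0.00000000e+00,
         1.00000000e+00]])}
0.92 [0.4939 0.3113 0.0008] [272. 190.]
0.82 [ 0.3836  0.3245 -0.0032] [249.  96.]
0.76 [ 0.4205  0.2024 -0.0008] [163. 165.]
0.75 [0.3199 0.227  0.0028] [141.  71.]
0.57 [0.5542 0.2234 0.0049] [223. 258.]
```

View pics/w1.png

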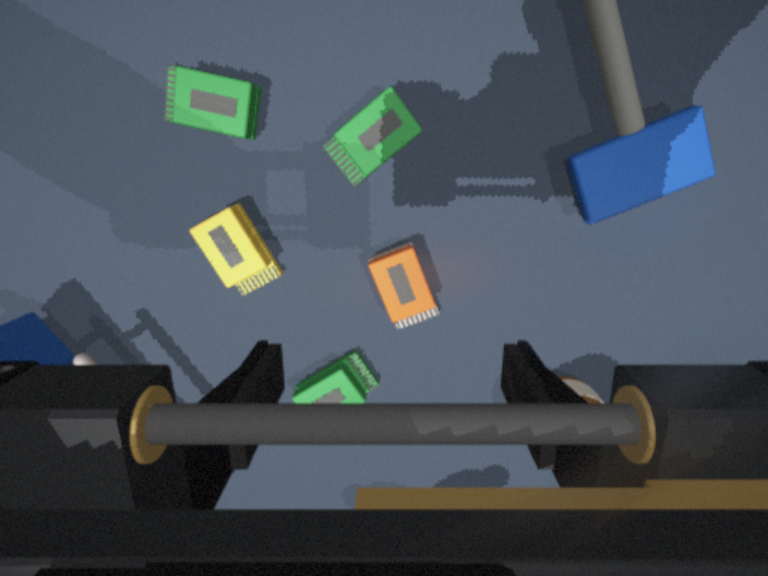

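The wrist picture shows the orange blade near (403,285) in the 1.5x view, with its toothed steel foot at the bottom end. The green neighbour is at (335,380). Next I fit the blade's pose.

```bash
python3 - <<'E'
from h import *
im=np.load("pics/w1.npy"); T=np.load("pics/w1T.npy")
hsv=cv2.cvtColor(im,cv2.COLOR_RGB2HSV)
m=((hsv[...,0]<16)&(hsv[...,1]>130)&(hsv[...,2]>120)).astype(np.uint8)
m[:150]=0;m[220:]=0;m[:,:235]=0;m[:,300:]=0
c=max(cv2.findContours(m,0,cv2.CHAIN_APPROX_NONE)[0],key=cv2.contourArea)
P=np.array([ray("wrist",u,v,0.024,T)[:2] for u,v in c[:,0,:]])
rc=cv2.minAreaRect((P*1000).astype(np.float32)); print(rc, cv2.boxPoints(rc))
plan([0.494,0.311,0.05],180-5)
s=r.read_state();print(s["joint_positions"].round(2))
E
```

```text
((483.9917297363281, 308.6787109375), (50.68162536621094, 35.61257553100586), 0.6802425980567932) [[458.4413  326.1829 ]
 [458.8641  290.57285]
 [509.54214 291.17453]
 [509.11935 326.78458]]
tool x yaw 159.55 tcp [0.4691 0.3089 0.1826]
shift units (now axes) [-0.907  0.426  5.306] steps 5.31
turn deg about tool z -15.45 units -0.1717 rows 2.1763465353618536
shift units after turn [-0.988  0.169  5.305]
[-0.8   0.22  0.15  1.7  -0.04  1.23  0.58]
```

Request:
move_arm(
  deltas=[
    [1,0,0,0.3,-0.078],
    [1,0,0,0.3,-0.078],
    [1,0,0,0.3,-0.078],
    [1,0,0,0,0],
    [1,0,0,0,0],
  ],
)

```text
time: 2.92
ee_pos: [0.4688, 0.3089, 0.16]
eef_rot: [-0.004, 1.0, 0.0, -0.0]
ft_force: [0.4, 0.3, 0.1]
width: 0.087
```

```bash
python3 - <<'E'
from h import *
plan([0.487,0.3095,0.005],180.7)
E
```

```text
tool x yaw -179.57 tcp [0.4688 0.3089 0.16  ]
shift units (now axes) [-0.73   0.018  6.2  ] steps 6.2
turn deg about tool z -0.27 units -0.003 rows 0.03852093853557678
shift units after turn [-0.73   0.015  6.2  ]
```

Request:
move_arm(
  deltas=[
    [1,-0.37,0.01,0.7,0],
    [1,-0.36,0.01,0.7,0],
    [1,0,0,0.8,0],
    [1,0,0,0.8,0],
    [1,0,0,0.8,0],
    [1,0,0,0.8,0],
    [1,0,0,0.6,0],
    [1,0,0,0.4,0],
    [1,0,0,0.3,0],
    [1,0,0,0.2,0],
    [1,0,0,0.1,0],
    [1,0,0,0,0],
  ],
)

```text
time: 3.92
ee_pos: [0.488, 0.3089, 0.0052]
eef_rot: [-0.005, 1.0, 0.0, 0.0]
ft_force: [0.3, -0.3, 0.3]
width: 0.0871
```

Request:
move_arm(
  deltas=[
    [-1,0,0,0,0],
    [-1,0,0,0,0],
    [-1,0,0,0,0],
    [-1,0,0,0,0],
    [-1,0,0,0,0],
    [-1,0,0,0,0],
    [-1,0,0,0,0],
    [-1,0,0,0,0],
  ],
  squeeze=30,
)

```text
time: 4.58
ee_pos: [0.4878, 0.3088, 0.0051]
eef_rot: [-0.005, 1.0, 0.0, -0.0]
ft_force: [0.1, -0.4, -0.2]
width: 0.0417
```

Request:
move_arm(
  deltas=[
    [-1,0,0,0,0],
    [-1,0,0,0,0],
    [-1,0,0,0,0],
    [-1,0,0,0,0],
  ],
)

```text
time: 4.92
ee_pos: [0.4879, 0.3088, 0.0051]
eef_rot: [-0.005, 1.0, 0.0, 0.0]
ft_force: [0.4, -0.2, 0.7]
width: 0.0356
```

Request:
move_arm(
  deltas=[
    [-1,0,0,-0.2,0],
    [-1,0,0,-0.4,0],
    [-1,0,0,-0.8,0],
    [-1,0,0,-0.8,0],
    [-1,0,0,-0.8,0],
    [-1,0,0,-0.8,0],
    [-1,0,0,-0.8,0],
    [-1,0,0,-0.8,0],
    [-1,0,0,-0.2,0],
    [-1,0,0,0,0],
  ],
)

```text
time: 5.75
ee_pos: [0.4887, 0.3093, 0.1471]
eef_rot: [-0.005, 1.0, 0.001, 0.001]
ft_force: [0.3, 0.1, -0.4]
width: 0.0357
```

```bash
python3 - <<'E'
from h import *
np.set_printoptions(precision=4,suppress=True)
save("wrist","w2")
for c in ["top","side"]:
    save(c,c+"1")
    for l in ["blade","sanitiser_drawer0_handle","drawer_load","dial_grip","sanitiser"]:
        for d in r.tip_of(c,l): print(c,l,round(d["confidence"],2),toworld(c,d["position"]),pix(c,d["position"]))
plan([0.52,-0.02,0.14],102)
E
```

```text
top blade 0.71 [0.5539 0.2303 0.0018] [222.6579 188.0454]
top sanitiser_drawer0_handle 0.72 [0.5011 0.0923 0.0554] [268.9773 204.1512]
top sanitiser_drawer0_handle 0.6 [0.4668 0.4958 0.0024] [133.1093 215.4826]
top drawer_load 0.61 [ 0.5209 -0.0145  0.0234] [304.6461 199.2268]
top dial_grip 0.64 [ 0.5626 -0.1889  0.1152] [372.8426 181.0126]
top sanitiser 0.72 [ 0.5675 -0.1994 -0.0005] [364.4438 185.8565]
side blade 0.66 [0.3764 0.3266 0.0001] [182.1347 187.9701]
side blade 0.58 [ 0.319   0.2282 -0.0013] [164.9019 211.9967]
side blade 0.54 [ 0.427   0.202  -0.0033] [207.8971 211.8159]
side blade 0.52 [0.4924 0.3123 0.1362] [221.4587 142.4729]
side sanitiser_drawer0_handle 0.67 [0.5014 0.0916 0.0497] [246.8975 216.6298]
side drawer_load 0.8 [ 0.5274 -0.0159  0.0165] [271.7308 256.3303]
side dial_grip 0.89 [ 0.5667 -0.188   0.1101] [330.3421 282.465 ]
side sanitiser 0.72 [ 0.5705 -0.1984 -0.0026] [326.0395 327.8258]
tool x yaw -179.44 tcp [0.4879 0.3087 0.145 ]
shift units (now axes) [ -1.158 -13.161   0.199] steps 13.16
turn deg about tool z 78.56 units 0.8728 rows 11.064232924595713
shift units after turn [-13.129  -1.476   0.198]
```

View pics/w2.png

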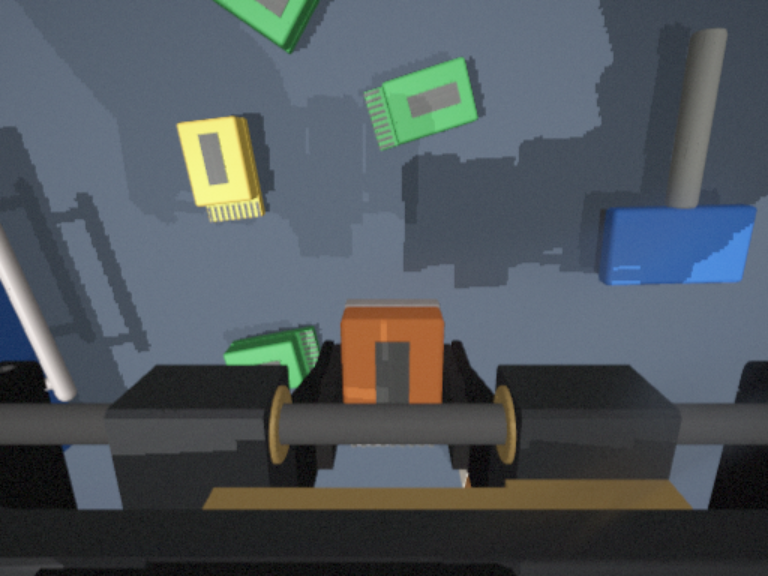

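Request:
move_arm(
  deltas=[
    [-1,0,0,0,0.0727],
    [-1,0,0,0,0.0727],
    [-1,0,0,0,0.0727],
    [-1,0,0,0,0.0727],
    [-1,0,0,0,0.0727],
    [-1,0,0,0,0.0727],
    [-1,0,0,0,0.0727],
    [-1,0,0,0,0.0727],
    [-1,0,0,0,0.0727],
    [-1,0,0,0,0.0727],
    [-1,0,0,0,0.0727],
    [-1,0,0,0,0.0727],
  ],
)

```text
time: 7.4
ee_pos: [0.4879, 0.3088, 0.1451]
eef_rot: [0.631, 0.776, 0.0, -0.0]
ft_force: [-0.3, 1.3, -1.1]
width: 0.0359
```

```bash
python3 - <<'E'
from h import *
plan([0.5145,0.03,0.145],102)
plan([0.525,-0.02,0.145],102)
E
```

```text
tool x yaw 101.72 tcp [0.4879 0.3088 0.1451]
shift units (now axes) [-1.1136e+01 -1.2230e+00  1.0000e-03] steps 11.14
turn deg about tool z -0.28 units -0.0031 rows 0.03893073217496144
shift units after turn [-1.113e+01 -1.277e+00  1.000e-03]
tool x yaw 101.72 tcp [0.4879 0.3088 0.1451]
shift units (now axes) [-1.3179e+01 -1.2180e+00  1.0000e-03] steps 13.18
turn deg about tool z -0.28 units -0.0031 rows 0.03893073217496144
shift units after turn [-1.3173e+01 -1.2820e+00  1.0000e-03]
```

Request:
move_arm(
  deltas=[
    [-1,-0.88,-0.08,0,0],
    [-1,-0.88,-0.08,0,0],
    [-1,-0.88,-0.08,0,0],
    [-1,-0.88,-0.08,0,0],
    [-1,-0.88,-0.08,0,0],
    [-1,-0.88,-0.08,0,0],
    [-1,-0.88,-0.08,0,0],
    [-1,-0.88,-0.08,0,0],
    [-1,-0.88,-0.08,0,0],
    [-1,-0.88,-0.08,0,0],
    [-1,0,0,0,0],
    [-1,0,0,0,0],
  ],
)

```text
time: 8.4
ee_pos: [0.5144, 0.0882, 0.1453]
eef_rot: [0.63, 0.777, 0.0, 0.0]
ft_force: [0.4, 0.1, -1.4]
width: 0.0358
```

```bash
python3 - <<'E'
from h import *
im,T=save("wrist","w3"); np.save("pics/w3T.npy",T)
for l in ["drawer_load","sanitiser_drawer0_handle","dial_grip"]:
    for d in r.tip_of("wrist",l): print(l,round(d["confidence"],2),toworld("wrist",d["position"],T).round(4),pix("wrist",d["position"]).round())
plan([0.525,-0.02,0.145],102)
E
```

```text
sanitiser_drawer0_handle 0.56 [0.5038 0.093  0.0511] [251. 189.]
tool x yaw 102.14 tcp [0.5141 0.0906 0.145 ]
shift units (now axes) [-4.417e+00 -5.040e-01 -1.000e-03] steps 4.42
turn deg about tool z 0.14 units 0.0016 rows 0.019910863089694593
shift units after turn [-4.418e+00 -4.930e-01 -1.000e-03]
```

View pics/w3.png

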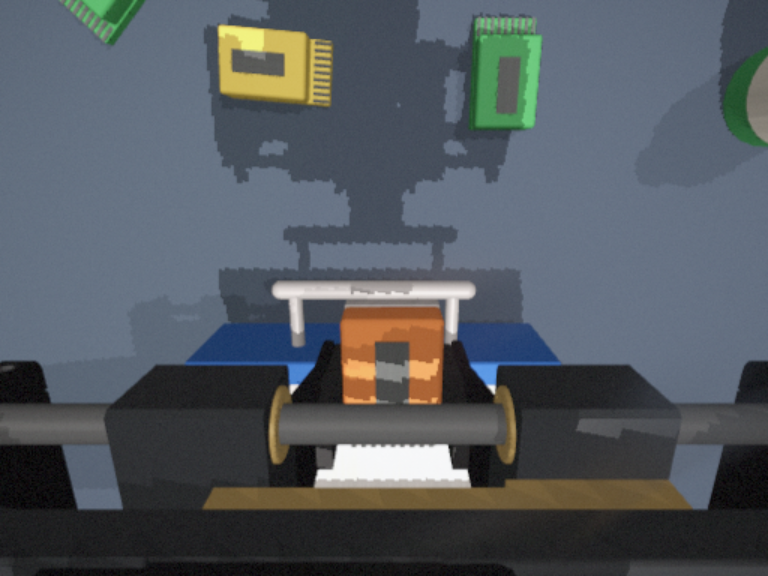

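Request:
move_arm(
  deltas=[
    [-1,-0.8,-0.08,0,0],
    [-1,-0.8,-0.08,0,0],
    [-1,-0.8,-0.08,0,0],
    [-1,-0.8,-0.08,0,0],
    [-1,-0.8,-0.08,0,0],
    [-1,-0.45,-0.02,0,0],
    [-1,0,0,0,0],
    [-1,0,0,0,0],
  ],
)

```text
time: 9.27
ee_pos: [0.5272, -0.0208, 0.1449]
eef_rot: [0.629, 0.777, 0.0, -0.0]
ft_force: [0.1, 1.1, -1.5]
width: 0.0356
```

```bash
python3 - <<'E'
from h import *
save("side","s2"); save("top","t2")
plan([0.527,-0.021,0.029],102)
print(r.read_state()["joint_positions"].round(2))
E
```

```text
tool x yaw 102.16 tcp [ 0.5272 -0.0198  0.1449]
shift units (now axes) [-0.048 -0.016  4.636] steps 4.64
turn deg about tool z 0.16 units 0.0018 rows 0.022546615073953086
shift units after turn [-0.048 -0.016  4.636]
[-0.51  0.18  0.52  1.84 -0.1   1.14  0.25]
```

View pics/s2.png

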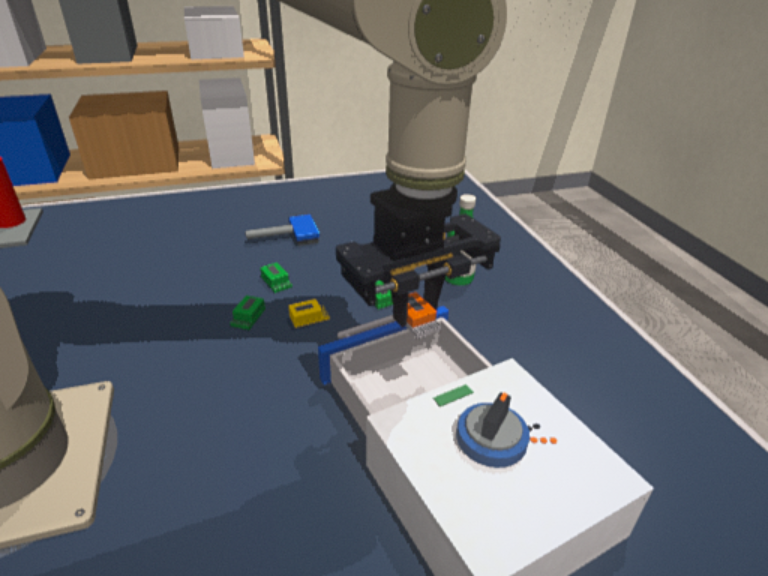

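View pics/t2.png

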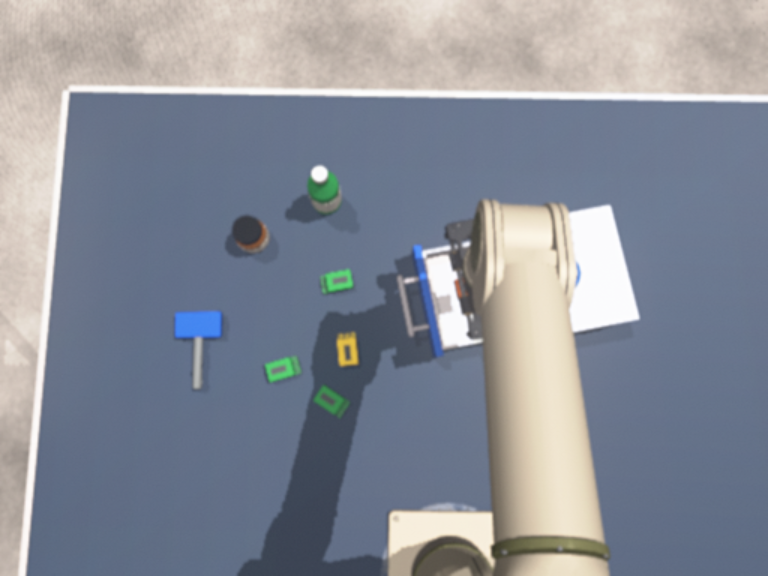

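The blade hangs over the open tray, at (420,310) in the side view. I lower it now.

Request:
move_arm(
  deltas=[
    [-1,-0.05,0,0.6,0],
    [-1,0,0,0.7,0],
    [-1,0,0,0.7,0],
    [-1,0,0,0.7,0],
    [-1,0,0,0.6,0],
    [-1,0,0,0.5,0],
    [-1,0,0,0.4,0],
    [-1,0,0,0.2,0],
    [-1,0,0,0.1,0],
    [-1,0,0,0.1,0],
    [-1,0,0,0,0],
    [-1,0,0,0,0],
  ],
)

```text
time: 10.37
ee_pos: [0.5278, -0.0227, 0.0305]
eef_rot: [0.629, 0.777, 0.0, 0.0]
ft_force: [-0.1, -0.9, -0.9]
width: 0.0357
```

Request:
move_arm(
  deltas=[
    [-1,0,0,0.06,0],
    [-1,0,0,0.04,0],
    [-1,0,0,0.02,0],
    [-1,0,0,0,0],
  ],
)

```text
time: 10.7
ee_pos: [0.5275, -0.0228, 0.0271]
eef_rot: [0.629, 0.777, 0.0, 0.0]
ft_force: [0.2, 0.0, -1.0]
width: 0.0357
```

Request:
move_arm(
  deltas=[
    [-1,0,0,0.04,0],
    [-1,0,0,0,0],
    [-1,0,0,0,0],
  ],
)

```text
time: 10.95
ee_pos: [0.5276, -0.023, 0.027]
eef_rot: [0.629, 0.777, 0.0, -0.0]
ft_force: [-5.8, 0.1, 11.6]
width: 0.0355
```

Request:
move_arm(
  deltas=[
    [0,0,0,0,0],
    [0,0,0,0,0],
    [0,0,0,0,0],
    [0,0,0,0,0],
    [0,0,0,0,0],
    [0.5,0,0,0,0],
    [0.5,0,0,0,0],
    [0.5,0,0,0,0],
    [0.5,0,0,0,0],
    [0.5,0,0,0,0],
  ],
)

```text
time: 11.78
ee_pos: [0.5274, -0.0228, 0.026]
eef_rot: [0.629, 0.777, 0.0, -0.0]
ft_force: [1.2, -0.1, 0.2]
width: 0.0634
```

Touched down and released. I raise the gripper and look.

Request:
move_arm(
  deltas=[
    [0.6,0,0,-0.3,0],
    [0.6,0,0,-0.6,0],
    [0.6,0,0,-0.8,0],
    [0.6,0,0,-0.8,0],
    [0.6,0,0,-0.8,0],
    [0.6,0,0,-0.8,0],
    [0.6,0,0,-0.6,0],
    [0.6,0,0,0,0],
  ],
)

```text
time: 12.45
ee_pos: [0.5292, -0.0229, 0.1472]
eef_rot: [0.629, 0.777, 0.002, 0.002]
ft_force: [0.4, -0.7, -0.3]
width: 0.0696
```

Request:
move_arm(
  deltas=[
    [-1,0.8,0,0,0],
    [-1,0.8,0,0,0],
    [-1,0.8,0,0,0],
    [-1,0.8,0,0,0],
    [-1,0.8,0,0,0],
    [-1,0.8,0,0,0],
    [-1,0.8,0,0,0],
    [-1,0,0,0,0],
  ],
)

```text
time: 13.12
ee_pos: [0.4969, 0.1183, 0.1431]
eef_rot: [0.627, 0.779, 0.0, -0.001]
ft_force: [-1.0, 1.6, 0.6]
width: 0.0244
```

```bash
python3 - <<'E'
from h import *
np.set_printoptions(precision=4,suppress=True)
save("side","s3"); im,T=save("wrist","w4")
for l in ["blade","drawer_load"]:
  for d in r.tip_of("side",l): print(l,round(d["confidence"],2),toworld("side",d["position"]),pix("side",d["position"]))
for d in r.tip_of("wrist","sanitiser_drawer0_handle"): print(round(d["confidence"],2),toworld("wrist",d["position"],T))
plan([0.494,0.115,0.045],102)
E
```

```text
blade 0.86 [ 0.4245  0.2031 -0.0062] [206.9626 212.6166]
blade 0.82 [0.3759 0.324  0.003 ] [182.006  187.6317]
blade 0.74 [ 0.5313 -0.0276  0.0209] [275.3382 258.2796]
blade 0.6 [ 0.3169  0.2293 -0.0026] [164.1245 212.2822]
drawer_load 0.89 [ 0.5268 -0.0184  0.0138] [271.7885 258.0705]
drawer_load 0.45 [ 0.5702 -0.1983 -0.0021] [325.9095 327.6697]
0.58 [0.5035 0.0924 0.053 ]
tool x yaw 101.96 tcp [0.4983 0.113  0.1434]
shift units (now axes) [ 0.116 -0.152  3.937] steps 3.94
turn deg about tool z -0.04 units -0.0005 rows 0.006110097270820148
shift units after turn [ 0.116 -0.152  3.937]
```

View pics/s3.png

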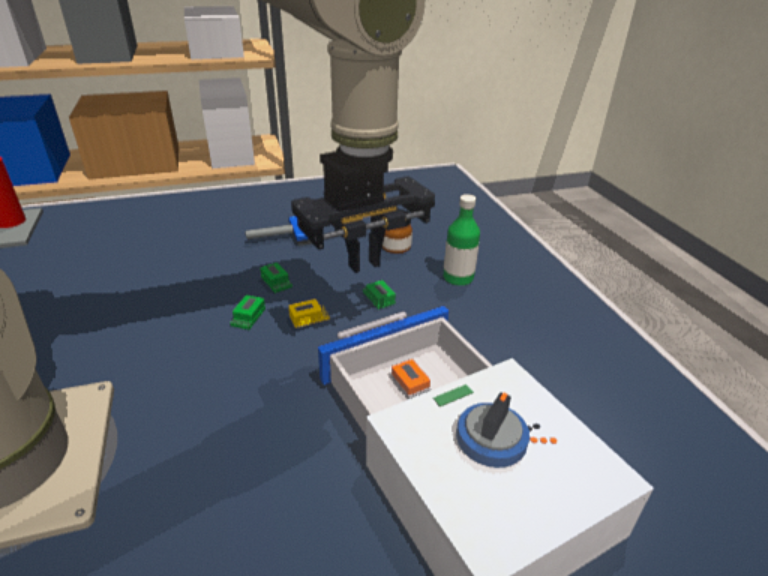

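View pics/w4.png

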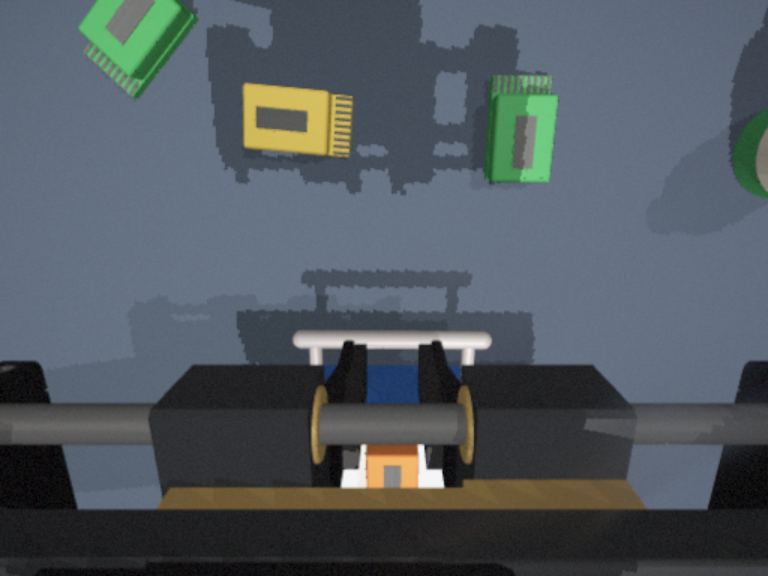

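Request:
move_arm(
  deltas=[
    [-1,0.5,0,0,0],
    [-1,0.35,0,0,0],
    [-1,0,0,0.6,0],
    [-1,0,0,0.8,0],
    [-1,0,0,0.8,0],
    [-1,0,0,0.8,0],
    [-1,0,0,0.6,0],
    [-1,0,0,0.4,0],
    [-1,0,0,0.05,0],
    [-1,0,0,0,0],
  ],
)

```text
time: 14.2
ee_pos: [0.4938, 0.1347, 0.0422]
eef_rot: [0.629, 0.777, -0.0, -0.0]
ft_force: [-0.0, -0.3, -0.3]
width: 0.0003
```

```bash
python3 - <<'E'
from h import *
save("side","s4")
plan([0.529,-0.03,0.042],102)
print(r.read_state()["ft_force"])
E
```

```text
tool x yaw 102.03 tcp [0.4942 0.1349 0.0429]
shift units (now axes) [-6.742 -0.012  0.034] steps 6.74
turn deg about tool z 0.03 units 0.0003 rows 0.004173668617297576
shift units after turn [-6.742 -0.009  0.034]
[-0.08730403  0.07179953  1.01896257]
```

View pics/s4.png

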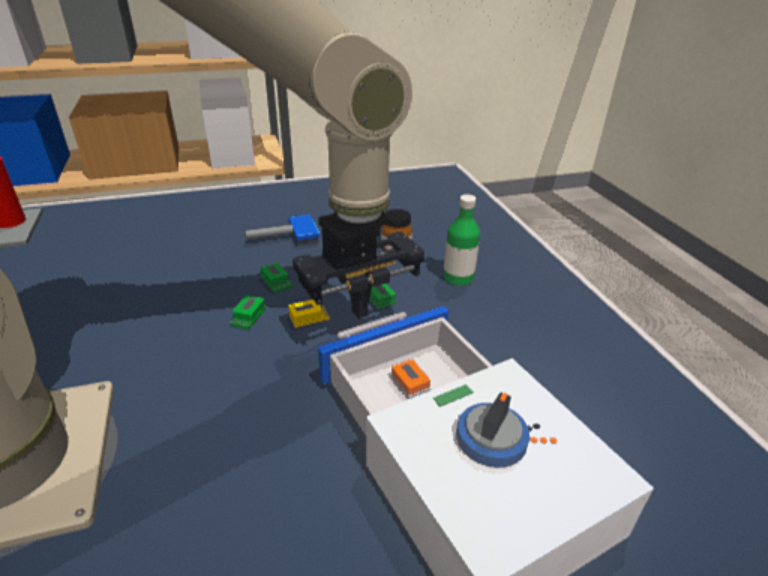

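Request:
move_arm(
  deltas=[
    [-1,-0.3,0,0,0],
    [-1,-0.3,0,0,0],
    [-1,-0.3,0,0,0],
    [-1,-0.3,0,0,0],
    [-1,-0.3,0,0,0],
    [-1,-0.3,0,0,0],
    [-1,-0.3,0,0,0],
    [-1,-0.3,0,0,0],
    [-1,-0.3,0,0,0],
    [-1,-0.3,0,0,0],
  ],
)

```text
time: 15.08
ee_pos: [0.5096, 0.0608, 0.0423]
eef_rot: [0.629, 0.777, 0.0, 0.0]
ft_force: [0.9, 0.5, 2.1]
width: 0.0009
```

Request:
move_arm(
  deltas=[
    [-1,-0.3,0,0,0],
    [-1,-0.3,0,0,0],
    [-1,-0.3,0,0,0],
    [-1,-0.3,0,0,0],
    [-1,-0.3,0,0,0],
    [-1,-0.3,0,0,0],
    [-1,-0.2,0,0,0],
    [-1,0,0,0,0],
  ],
)

```text
time: 15.75
ee_pos: [0.52, 0.011, 0.0422]
eef_rot: [0.63, 0.777, -0.0, 0.0]
ft_force: [-0.5, 0.4, 0.6]
width: 0.0002
```

```bash
python3 - <<'E'
from h import *
save("side","s5")
plan([0.529,-0.03,0.042],102)
print(r.read_state()["ft_force"])
E
```

```text
tool x yaw 101.98 tcp [0.5198 0.0118 0.0422]
shift units (now axes) [-1.712  0.012  0.007] steps 1.71
turn deg about tool z -0.02 units -0.0003 rows 0.0032124753264929817
shift units after turn [-1.712  0.011  0.007]
[ 0.40881755 -0.05296148 -0.27857597]
```

View pics/s5.png

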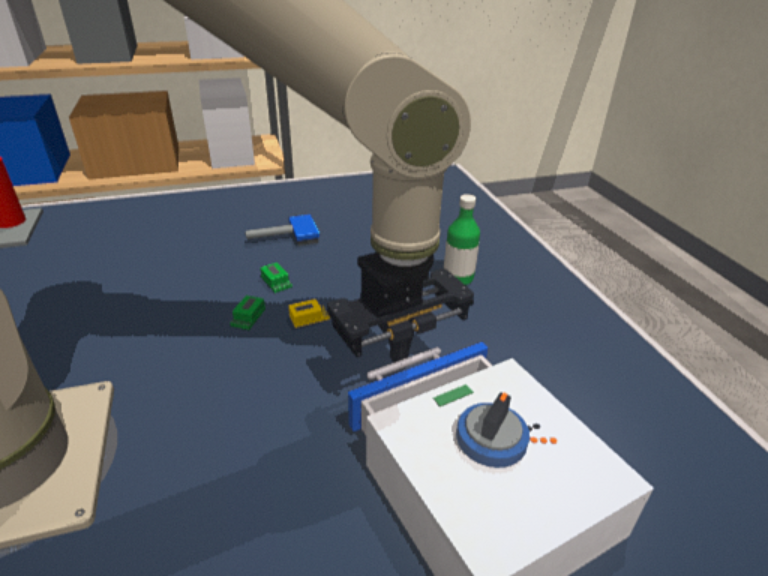

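Request:
move_arm(
  deltas=[
    [-1,-0.2,0,0,0],
    [-1,-0.2,0,0,0],
    [-1,-0.2,0,0,0],
    [-1,-0.2,0,0,0],
    [-1,-0.2,0,0,0],
    [-1,-0.2,0,0,0],
    [-1,0,0,0,0],
  ],
)

```text
time: 16.38
ee_pos: [0.5264, -0.0182, 0.0424]
eef_rot: [0.63, 0.777, -0.0, 0.0]
ft_force: [-0.2, -0.6, 0.5]
width: 0.0001
```

Request:
move_arm(
  deltas=[
    [-1,-0.1,0,0,0],
    [-1,-0.1,0,0,0],
    [-1,-0.1,0,0,0],
    [-1,-0.1,0,0,0],
  ],
)

```text
time: 16.72
ee_pos: [0.5282, -0.0265, 0.0423]
eef_rot: [0.629, 0.777, 0.0, -0.0]
ft_force: [0.3, 0.2, 0.4]
width: 0.0005
```

```bash
python3 - <<'E'
from h import *
save("side","s6");save("top","t6")
plan([0.529,-0.03,0.042],102)
print(r.read_state()["ft_force"])
E
```

```text
tool x yaw 102.01 tcp [ 0.5283 -0.027   0.0423]
shift units (now axes) [-0.122  0.001  0.014] steps 0.12
turn deg about tool z 0.01 units 0.0002 rows 0.0019226475450776135
shift units after turn [-0.122  0.001  0.014]
[-0.25886225  0.39282718 -0.22331321]
```

View pics/s6.png

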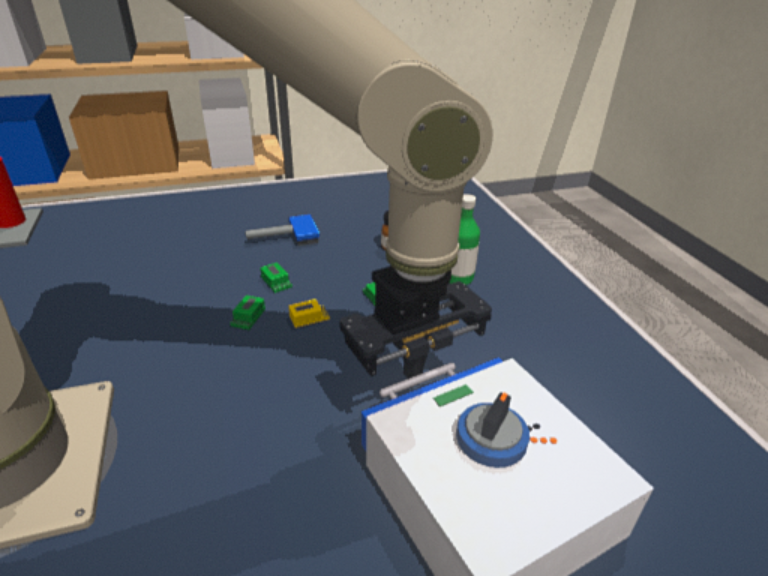

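Request:
move_arm(
  deltas=[
    [-1,-0.08,0,0,0],
    [-1,-0.08,0,0,0],
    [-1,0,0,0,0],
  ],
)

```text
time: 17.07
ee_pos: [0.5292, -0.0308, 0.0423]
eef_rot: [0.629, 0.777, 0.0, 0.0]
ft_force: [0.3, 0.5, 0.2]
width: 0.0003
```

Request:
move_arm(
  deltas=[
    [-1,-0.08,0,0,0],
    [-1,-0.08,0,0,0],
    [-1,0,0,0,0],
  ],
)

```text
time: 17.32
ee_pos: [0.5296, -0.0328, 0.0422]
eef_rot: [0.629, 0.778, 0.001, -0.001]
ft_force: [-1.9, 6.3, 2.2]
width: 0.0004
```

Force has risen to about 6 N, which suggests the stop. I push a little more to confirm and look.

Request:
move_arm(
  deltas=[
    [-1,-0.06,0,0,0],
    [-1,0,0,0,0],
    [-1,0,0,0,0],
    [-1,0,0,0,0],
  ],
)

```text
time: 17.65
ee_pos: [0.5296, -0.0329, 0.0422]
eef_rot: [0.628, 0.778, 0.001, -0.002]
ft_force: [-3.9, 10.0, 4.0]
width: 0.0006
```

```bash
python3 - <<'E'
from h import *
save("side","s7");save("top","t7")
print(r.read_state()["ft_force"],r.read_state()["ee_pos"])
a=np.load("pics/s7.npy")[220:330,220:440,::-1]; b=np.load("pics/t7.npy")[130:240,250:430,::-1]
cv2.imwrite("pics/s7c.png",np.vstack([cv2.resize(a,(660,330)),cv2.resize(b,(540,330)).repeat(1,0) if 0 else cv2.copyMakeBorder(cv2.resize(b,(440,269)),0,0,0,220,0)]))
E
```

```text
[-4.39343837 10.92479652  3.64184303] [ 0.52962415 -0.03293401  0.04220373]
```

View pics/s7c.png

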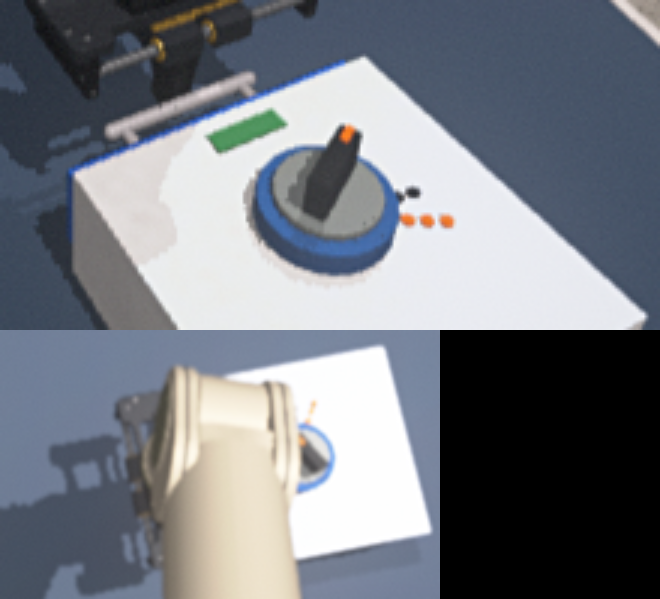

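Request:
move_arm(
  deltas=[
    [-1,0.4,0,0,0],
    [-1,0.6,0,0,0],
    [-1,0,0,-0.8,0],
    [-1,0,0,-0.9,0],
    [-1,0,0,-0.9,0],
    [-1,0,0,-0.9,0],
    [-1,0,0,-0.9,0],
    [-1,0,0,-0.9,0],
    [-1,0,0,-0.9,0],
    [-1,0,0,-0.9,0],
    [-1,0,0,-0.9,0],
  ],
)

```text
time: 18.67
ee_pos: [0.5248, -0.0115, 0.2434]
eef_rot: [0.629, 0.777, 0.0, 0.0]
ft_force: [1.2, -0.3, -0.0]
width: 0.0004
```

Request:
move_arm(
  deltas=[
    [0.2,-0.85,0,0,0],
    [0.2,-0.85,0,0,0],
    [0.2,-0.85,0,0,0],
    [0.2,-0.85,0,0,0],
    [0.2,-0.85,0,0,0],
    [0.2,-0.85,0,0,0],
    [0.2,-0.85,0,0,0],
    [0.2,-0.85,0,0,0],
    [0.2,-0.85,0,0,0],
    [0.2,-0.85,0,0,0],
    [0.2,0,0,0,0],
    [0.2,0,0,0,0],
  ],
)

```text
time: 19.67
ee_pos: [0.5689, -0.2204, 0.242]
eef_rot: [0.63, 0.777, -0.001, 0.0]
ft_force: [-0.6, 0.0, -0.2]
width: 0.0519
```

```bash
python3 - <<'E'
from h import *
np.set_printoptions(precision=4,suppress=True)
im,T=save("wrist","w8"); np.save("pics/w8T.npy",T)
for l in ["dial_grip","sanitiser_drawer0_handle"]:
  for d in r.tip_of("wrist",l): print(l,round(d["confidence"],2),toworld("wrist",d["position"],T),pix("wrist",d["position"]))
plan([0.565,-0.19,0.2])
print(r.read_state()["joint_positions"].round(2))
E
```

```text
dial_grip 0.86 [ 0.5597 -0.1911  0.1141] [258.5185 155.6448]
sanitiser_drawer0_handle 0.58 [ 0.5321 -0.046   0.0531] [261.3881   2.0945]
tool x yaw 102.11 tcp [ 0.5694 -0.2179  0.2422]
shift units (now axes) [1.129 0.061 1.687] steps 1.69
[-0.21  0.32  0.64  1.51 -0.19  1.38  0.65]
```

View pics/w8.png

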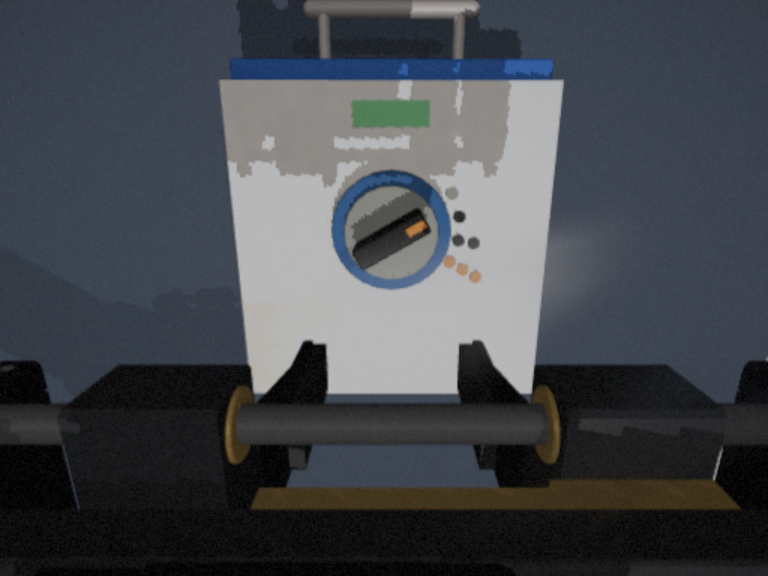

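```bash
python3 - <<'E'
from h import *
im=np.load("pics/w8.npy"); T=np.load("pics/w8T.npy")
a=im[105:200,215:330,::-1]; cv2.imwrite("pics/w8c.png",cv2.resize(a,None,fx=6,fy=6,interpolation=cv2.INTER_CUBIC))
hsv=cv2.cvtColor(im,cv2.COLOR_RGB2HSV)
for (u,v) in [(358,262),(424,217),(352,252),(362,269),(418,208),(430,231)]: print(u,v,ray("wrist",u/1.5,v/1.5,0.142,T).round(4))
m=((hsv[...,2]>60)&(hsv[...,1]>120)&(hsv[...,0]>100)&(hsv[...,0]<125)).astype(np.uint8); m[:108]=0;m[200:]=0
c=max(cv2.findContours(m,0,cv2.CHAIN_APPROX_NONE)[0],key=cv2.contourArea)
e=cv2.fitEllipse(c);print(e,[ray("wrist",*e[0],z,T).round(4) for z in (0.1,0.11)])
E
```

```text
358 262 [ 0.545  -0.2068  0.142 ]
424 217 [ 0.5776 -0.1726  0.142 ]
352 252 [ 0.5404 -0.2016  0.142 ]
362 269 [ 0.5482 -0.2106  0.142 ]
418 208 [ 0.5731 -0.1683  0.142 ]
430 231 [ 0.5829 -0.1799  0.142 ]
((259.99981689453125, 152.7445831298828), (71.7848892211914, 72.74191284179688), 61.2795295715332) [array([ 0.5609, -0.1903,  0.1   ]), array([ 0.5606, -0.1887,  0.11  ])]
```

View pics/w8c.png

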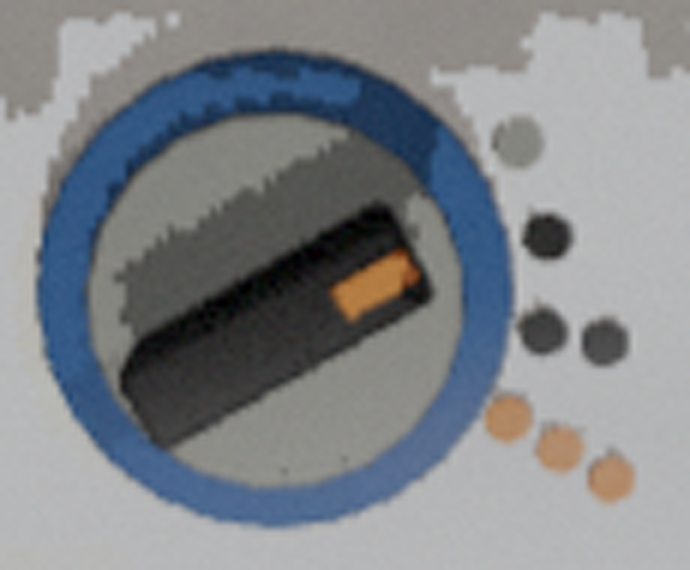

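```bash
python3 - <<'E'
from h import *
T=np.load("pics/w8T.npy")
f=lambda x,y:ray("wrist",x/6+215-.4,y/6+105-.4,0.142,T)
a,b=f(170,447),f(430,300); d=b-a; yaw=np.degrees(np.arctan2(d[1],d[0])); print(a,b,np.linalg.norm(d),yaw)
n=np.array([-d[1],d[0],0])/np.linalg.norm(d); print("centre",(a+b)/2+n*.007)
plan([0.562,-0.19,0.2],yaw)
plan([0.562,-0.19,0.2],yaw+180)
E
```

```text
[ 0.54953617 -0.21007302  0.142     ] [ 0.58267678 -0.1804464   0.142     ] 0.044452634681969756 41.79566992511754
centre [ 0.56144114 -0.19004103  0.142     ]
tool x yaw 102.11 tcp [ 0.5694 -0.2179  0.2422]
shift units (now axes) [ 1.155 -0.056  1.687] steps 1.69
turn deg about tool z 60.32 units 0.6702 rows 8.495504954501163
shift units after turn [ 0.522 -1.032  1.686]
tool x yaw 102.11 tcp [ 0.5694 -0.2179  0.2422]
shift units (now axes) [ 1.155 -0.056  1.687] steps 1.69
turn deg about tool z -119.68 units -1.3298 rows 16.85660772155517
shift units after turn [-0.524  1.032  1.686]
```

Request:
move_arm(
  deltas=[
    [0.2,0,0,0,0.0745],
    [0.2,0,0,0,0.0745],
    [0.2,0,0,0,0.0745],
    [0.2,0,0,0,0.0745],
    [0.2,0,0,0,0.0745],
    [0.2,0,0,0,0.0745],
    [0.2,0,0,0,0.0745],
    [0.2,0,0,0,0.0745],
    [0.2,0,0,0,0.0745],
    [0.2,0.26,-0.5,0,0],
    [0.2,0.26,-0.5,0,0],
    [0.2,0,0,0,0],
  ],
)

```text
time: 20.82
ee_pos: [0.5627, -0.188, 0.2422]
eef_rot: [0.934, 0.358, 0.0, -0.001]
ft_force: [-0.5, 0.4, -0.3]
width: 0.0522
```

```bash
python3 - <<'E'
from h import *
save("wrist","w9")
plan([0.5615,-0.19,0.121],41.8)
print(r.read_state()["joint_positions"].round(2))
E
```

```text
tool x yaw 41.92 tcp [ 0.5628 -0.1894  0.2424]
shift units (now axes) [-0.061 -0.013  4.854] steps 4.85
turn deg about tool z 0.12 units 0.0013 rows 0.016807204906347382
shift units after turn [-0.061 -0.013  4.854]
[-0.4   0.31  0.81  1.55 -0.23  1.37 -0.4 ]
```

View pics/w9.png

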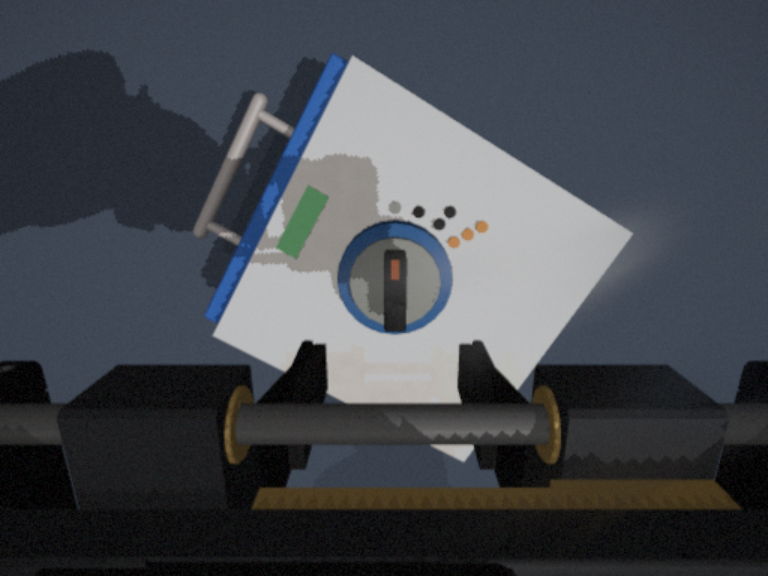

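Grip bar stands upright in the picture at (395,290), centred between the fingers, so the tool is aligned with it. I descend.

Request:
move_arm(
  deltas=[
    [0.2,-0.06,0,0.7,0],
    [0.2,0,0,0.8,0],
    [0.2,0,0,0.8,0],
    [0.2,0,0,0.8,0],
    [0.2,0,0,0.7,0],
    [0.2,0,0,0.5,0],
    [0.2,0,0,0.3,0],
    [0.2,0,0,0.15,0],
    [0.2,0,0,0.05,0],
    [0.2,0,0,0,0],
  ],
)

```text
time: 21.7
ee_pos: [0.5616, -0.193, 0.1228]
eef_rot: [0.935, 0.356, 0.0, 0.0]
ft_force: [0.6, -0.4, 0.1]
width: 0.052
```

Request:
move_arm(
  deltas=[
    [-1,0,0,0,0],
    [-1,0,0,0,0],
    [-1,0,0,0,0],
    [-1,0,0,0,0],
    [-1,0,0,0,0],
    [-1,0,0,0,0],
    [-1,0,0,0,0],
    [-1,0,0,0,0],
    [-1,0,0,0,0],
    [-1,0,0,0,0],
  ],
  squeeze=50,
)

```text
time: 22.53
ee_pos: [0.5606, -0.192, 0.1223]
eef_rot: [0.934, 0.356, -0.0, -0.001]
ft_force: [-5.2, 3.5, 4.0]
width: 0.0136
```

```bash
python3 - <<'E'
from h import *
s=r.read_state();print({k:s[k] for k in("ee_pos","ft_force","torque","width")})
plan([0.562,-0.19,0.122],41.8)
E
```

```text
{'ee_pos': array([ 0.56061041, -0.1919752 ,  0.12228049]), 'ft_force': array([-5.18779824,  3.45334984,  4.01835949]), 'torque': array([0.64061167, 1.15640684, 0.08287794]), 'width': 0.013617322506988008}
tool x yaw 41.73 tcp [ 0.5606 -0.192   0.1223]
shift units (now axes) [ 0.094 -0.022  0.011] steps 0.09
turn deg about tool z -0.07 units -0.0008 rows 0.010281610978991716
shift units after turn [ 0.094 -0.022  0.011]
```

Request:
move_arm(
  deltas=[
    [-1,0,-0.05,0,0],
    [-1,0,0,0,0.05],
    [-1,0,0,0,0.05],
    [-1,0,0,0,0.05],
    [-1,0,0,0,0.05],
    [-1,0,0,0,0.05],
    [-1,0,0,0,0.05],
    [-1,0,0,0,0],
  ],
)

```text
time: 23.2
ee_pos: [0.5602, -0.1914, 0.1223]
eef_rot: [0.992, 0.126, -0.0, -0.0]
ft_force: [-3.8, 2.2, 3.6]
width: 0.0136
```

```bash
python3 - <<'E'
from h import *
s=r.read_state();print({k:s[k] for k in("ee_pos","ft_force","torque","width")})
plan([0.562,-0.19,0.122],41.8-60.2)
save("wrist","w10")
E
```

```text
{'ee_pos': array([ 0.56023245, -0.19135727,  0.1222854 ]), 'ft_force': array([-3.76602478,  2.15933336,  3.58233643]), 'torque': array([0.58372339, 0.88030432, 0.1194236 ]), 'width': 0.013577599406437154}
tool x yaw 14.51 tcp [ 0.5602 -0.1914  0.1223]
shift units (now axes) [ 0.082 -0.035  0.011] steps 0.08
turn deg about tool z 32.91 units 0.3657 rows 4.63571335570383
shift units after turn [ 0.05  -0.074  0.011]
```

View pics/w10.png

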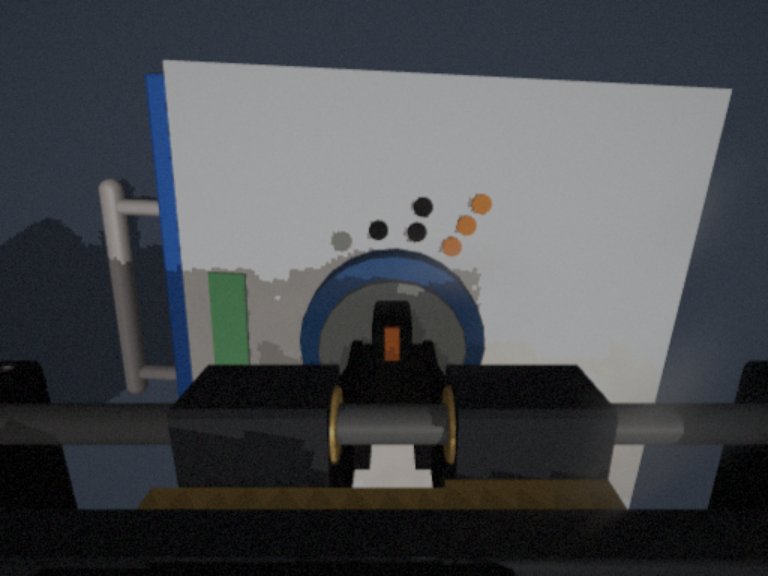

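The pointer has turned with the tool and sits between dots one and two. I turn on to the third.

Request:
move_arm(
  deltas=[
    [-1,0,0,0,0.0525],
    [-1,0,0,0,0.0525],
    [-1,0,0,0,0.0525],
    [-1,0,0,0,0.0525],
    [-1,0,0,0,0.0525],
    [-1,0,0,0,0.0525],
    [-1,0,0,0,0.0525],
    [-1,0,0,0,0],
    [-1,0,0,0,0],
  ],
)

```text
time: 24.0
ee_pos: [0.5603, -0.1905, 0.1223]
eef_rot: [0.987, -0.158, -0.001, -0.001]
ft_force: [-4.1, 6.5, 6.6]
width: 0.0136
```

```bash
python3 - <<'E'
from h import *
s=r.read_state();print({k:s[k] for k in("time","ee_pos","ft_force","torque","width")})
plan([0.562,-0.19,0.122],41.8-60.2)
save("wrist","w11"); save("side","s11")
E
```

```text
{'time': 24.0, 'ee_pos': array([ 0.56025916, -0.19050067,  0.12227778]), 'ft_force': array([-4.08213451,  6.54882805,  6.64075129]), 'torque': array([1.42325877, 1.23374722, 0.1932742 ]), 'width': 0.013616777196505475}
tool x yaw -18.16 tcp [ 0.5603 -0.1905  0.1223]
shift units (now axes) [ 0.06  -0.041  0.011] steps 0.06
turn deg about tool z 0.24 units 0.0027 rows 0.03437274740412743
shift units after turn [ 0.06  -0.041  0.011]
```

View pics/w11.png

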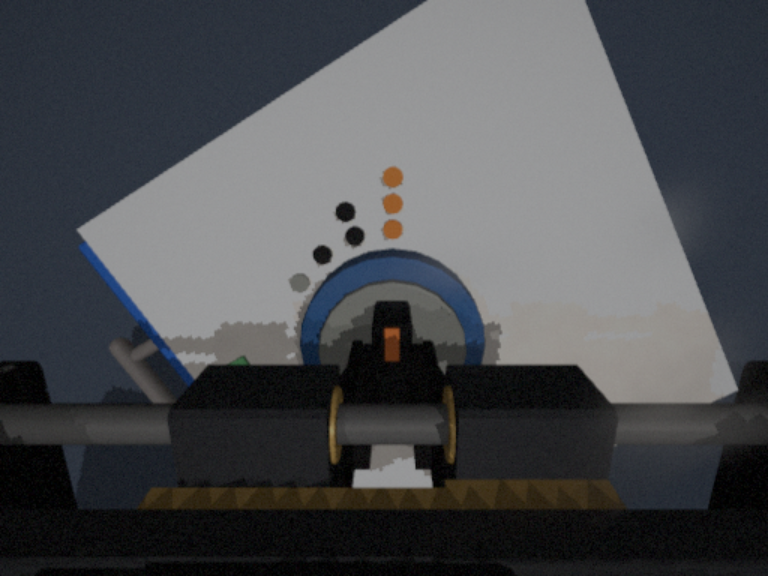

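View pics/s11.png

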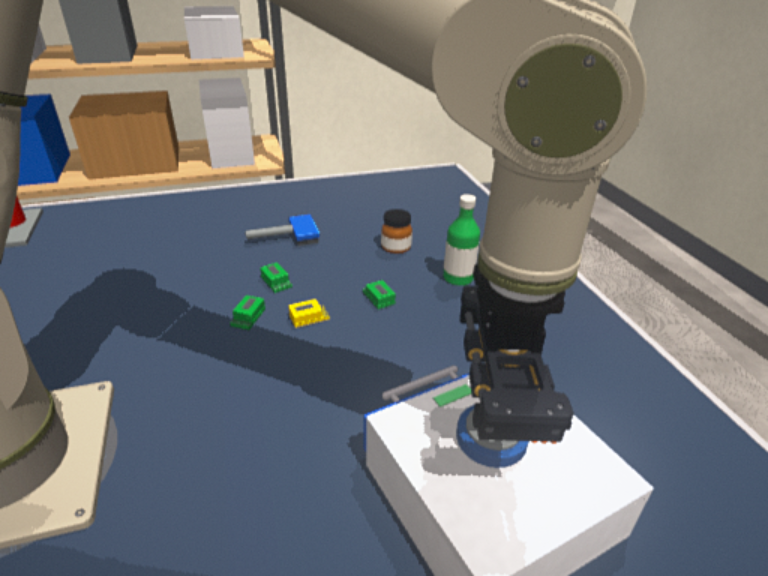

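The pointer lines up with the three orange dots at (392,177–229), and the drawer is flush. I hold for a moment, check that it is stable, then hand in.

Request:
move_arm(
  deltas=[
    [-1,0,0,0,0],
    [-1,0,0,0,0],
    [-1,0,0,0,0],
    [-1,0,0,0,0],
    [-1,0,0,0,0],
    [-1,0,0,0,0],
  ],
)

```text
time: 24.6
ee_pos: [0.5603, -0.1905, 0.1223]
eef_rot: [0.988, -0.158, -0.001, -0.001]
ft_force: [-5.3, 6.0, 5.0]
width: 0.0135
```

```bash
python3 - <<'E'
from h import *
plan([0.562,-0.19,0.122],41.8-60.2); print(r.read_state()["width"])
print(r.close_job())
E
```

```text
tool x yaw -18.13 tcp [ 0.5603 -0.1905  0.1223]
shift units (now axes) [ 0.06  -0.04   0.011] steps 0.06
turn deg about tool z 0.27 units 0.003 rows 0.03861101545240932
shift units after turn [ 0.06  -0.04   0.011]
0.013473190241901434
the job is handed in; nothing more can be done
None
```

I laid the orange blade in the drawer, let go of it and pushed the drawer shut. I then turned the dial to the third click and handed in at about 24.6 s, still holding it; no verdict was reported.

- **Blade:** before the drawer was shut, the side picture showed it lying flat on the drawer floor, released. It cannot be seen inside the shut drawer.
- **Drawer:** it met its end stop at about 11 N, and the last pictures show the front panel flush with the box.
- **Dial:** the tool turned about 60° (1.05 rad) clockwise. The pointer lines up with the three orange dots, and the fingers hold the grip at 13.5 mm opening with a 50 N squeeze setting.
- **Other things:** the bottle, jar, brush and look-alikes look unmoved in the last side picture. I did not measure their positions again.

No check failed or disagreed. The only leftover is a side force of about 8 N at the wrist from a slightly off-centre grip on the dial.

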